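Free the hinge link from an electrical box with a spring-bar fork

ROBOT

A 6-joint arm with a two-finger parallel gripper is mounted at the origin on the work surface. World frame = base frame: x ahead of the robot, y to its left, z up, the work surface at z = 0. Lengths are in m, angles in degrees, forces in N, time in s.
With the tool pointing down it reaches from about 0.3 to 0.75 m from the base axis. Payload 8.5 kg.
Tool frame: the origin (TCP) lies at the very end of the fingers, on their centre line; the grasp point (between the pads) lies 19 mm behind it (env.pinch_z is the distance from the TCP to the grasp point, in m); z points along the fingers, y is the line along which they close (so a half turn about z gives the same grasp; the last joint's range is limited). The gripper opens to 85 mm and grips with 20 to 120 N. Pads are 22 mm wide; open, the fingers measure 114 mm over their backs; the gripper's body (76 mm by 85 mm) begins 54 mm behind the grasp point. The pads swing forward as they close: fully open they stand 13 mm farther back than shut.
Start: joints at [64.097, 21.807, 74.336, -0, 83.858, -12.336], TCP at [0.129, 0.535, 0.231] pointing down, gripper open.
Joint ranges: [-178.18, 178.18], [-50.72, 133.34], [12.68, 142.11], [-81.47, 261.47], [9.98, 163.14], [-165.26, 165.26]. Speed limits (degrees/s): [136.94, 136.94, 180, 180, 180, 180].

INTERFACE

Orientations are given as a 3x3 rotation matrix whose columns are the frame's x, y, z axes.
In Python, from rig import env, viewer gives the robot as it stands.
- The arm moves only by the tool drive_tool, never from a script. Its argument "series" is a list of rows, each a list of 3 entries, a list of its own where there are three numbers: the shift along the tool's x, y, z in m, then the turn about the tool's z in degrees, then the finger opening in m, from 0 to 0.0854. A call has 1 to 20 rows; each row is the pose to reach, as a shift and turn from the pose commanded when the call began, along the tool's axes at that moment; what a row does not reach only later rows make up. A row lasts 1/10 s, in which the tool goes at most 50 mm and 8.59 degrees, less where a joint would pass 70% of its speed; a pose out of reach is approached as far as the arm can. A call with a gripper value outside its range is refused whole. The fingers move at their own pace and stop on an object; "newtons" is the grip in N (left out, the last holds). Time passes only in rows, so rows that repeat a pose let the fingers close. It gives the time, the measured TCP pose, the force, the opening and the grip force at its end, in the units of the state.
- env.observe(): the state, without advancing time (a new reading comes with each control period).
- viewer.get_image(name): name is "side" or "top" or "wrist"; returns a dict with "img" (400x640x3 uint8, red, green, blue), "depth" (400x640 float32, m along the optical axis (not along the pixel's ray), 0 where there is no reading), "camera_matrix" (3x3 intrinsics, pixels), "rvec" (rotation vector, rad) and "tvec" (3), from world to camera coordinates, as OpenCV has them. Camera axes: x right, y down, z forward; pixel columns grow to the right and rows downward; lengths in m; the calibration is good to about 2 mm. A picture is of the moment at which its call begins.
- env.close_job(): hands the job in; it is judged then, once.
The state is a dict: "time_s": time; "q": joint angles; "qvel": joint speeds; "joint_efforts": joint torques, N m; "position": TCP position; "tool_rot": TCP orientation; "ft_force": force on the tool from outside, world axes, zero at the start; "wrist_torque": the same for the moment, N m; "grip_width": finger opening in m; "gripper_force": force on a finger pad.
Only numpy, scipy, OpenCV 4.12 (cv2) and the standard library are available. Lean on these libraries where they do the work, as an engineer would, in place of code of your own. Each camera call takes 0.05 s, during which the arm holds its last target. There are 200 camera calls.

TASK

A steel hinge link is still pinned in the blue electrical box by a spring bar. Take the wooden-handled fork from the slot rack, straddle the bar with it at a slant over the box's front wall and push the bar's collar sideways until the link pops up, then let the bar spring back, lay the fork back in the slot it came from, and set the freed link down in the metal tray. Push the bar only with the fork, not with the fingers, and leave the screwdrivers, the glass diffuser and the wooden block where they are.

Things in the scene. Friction and masses are not known exactly. Their poses are not given: they have to be found in the camera images.
- box: Blue plastic electrical box fixed to the bench, open at the top, 140 (x) x 150 (y) x 60 mm high, walls 4 mm; origin at the centre of its underside, x from front wall (nearest the robot) to back, y to its left, z up. The spring bar lies 22 mm below the rim, along y: a level tool cannot pass the front wall; dipped 25 to 45 degrees (35 is right) it can. A spring block fills x 5 to 35, y -71 to -49, z up to 57.
- bar_collar (a point): Point on the bar's axis at the +y (link-side) face of its collar, a steel disc 24 mm across, 5 mm thick, on the 8 mm thick bar; it moves with the bar. At rest it is at box x = 20, y = -8, z = 38 mm; 30 mm of bare bar lie between it and the link's pocket: the fork goes in there and pushes the collar towards box -y.
- bar (a joint): Travel of the spring bar towards box -y, in m: 0 at rest (through the link's eye), 0.018 at its stop. The link is free at about 0.012 to 0.014. It takes about 3 to 4 N and springs back by itself when let go; it then passes under the popped-up link.
- pocket (a point): Centre of the mouth of the square pocket in which the link stands, at box x = 20, y = 35, z = 75 mm. The pocket is 41 x 25 mm outside and leaves the link 1.5 mm play on each side.
- link: Stainless steel hinge link, an upright plate 26 (x) x 10 (y) x 78 (z) mm, 45 g, with a 12 mm square eye near the foot for the bar; origin at the centre of its foot. Pinned, its foot is 28 mm above the bench. When the bar is drawn back a spring lifter raises it by 21 mm and it stays there, loose, 52 mm out of its pocket, to be drawn straight up.
- link_top (a point): Centre of the link's top face, 78 mm above its foot.
- link_mid (a point): Middle of the link, 39 mm above its foot.
- fork: Forked tool lying level in one of the rack's slots, underside 30 mm above the bench, fork away from the robot. Wooden handle 90 (x) x 16 (y) x 24 (z) mm, then a steel shank and flat fork to x = 126 mm; 110 g. Origin: centre of the handle's underside; x towards the fork. Two prongs, one above the other, 4 mm thick in y; the slot between is 14 mm high, open to +x, from x = 102 to 126.
- fork_seat (a point): Middle of the fork's slot, 113 mm from the fork's origin along x and 12 mm above its underside: the bar's axis should lie here when straddled.
- rack: Steel slot rack fixed to the bench, 100 (x) x 200 (y) mm, origin at the centre of its underside. Two comb plates 5 mm thick at x = -36 and +36 mm hold the tools in three open-topped slots at y = -60, 0, +60 mm, each 24 mm wide, slot floor 30 mm and tooth tops 44 mm above the bench.
- tray: Shallow aluminium tray fixed to the bench, 150 x 150 mm, 22 mm high, walls and floor about 3 mm; origin at the centre of its underside.
- driver_a: Screwdriver with black handle 90 x 24 mm, in another slot of the rack; leave it. Origin: centre of handle's underside.
- driver_b: Shorter screwdriver with black handle 90 x 24 mm, in another slot of the rack; leave it. Origin: centre of handle's underside.
- diffuser: Glass light diffuser, an open bowl 110 mm across and 55 mm high; leave it. Origin: centre of its underside.
- block: Small wooden block 90 x 45 x 35 mm; leave it. Origin: centre of its underside.
There are look-alikes about, which are no part of the job. What is shaped like the link but purple or turquoise is not meant.

How it is judged (in metres and radians):
On the way:
1. the fork, pressing on the spring bar, has drawn it back and the link has popped up (contact force between fork and bar above 0.3 N and value of joint bar above 0.008 m and z of link in the frame of box above 0.038 m), for 0.05 s.
At the end, for the whole second after the job is handed in: The link rests in the tray (its middle inside the tray walls, below 50 mm, standing or lying), the fork lies level in the slot it came from within 20 mm of its start, the spring bar is back within 4 mm of its rest position, and all is still (x of link_mid in the frame of tray between -0.072 and 0.072 m and y of link_mid in the frame of tray between -0.072 and 0.072 m and height (world z) of link_mid below 0.05 m and linear speed of each of link, fork below 0.02 m/s and distance of fork from where it was at the start of the episode below 0.02 m and angle between fork's own z axis and vertical below 0.12 rad and value of joint bar below 0.004 m); the robot touches nothing.
It fails at once if the fingers push the spring bar (over 2 N) (contact force between the fingers and bar above 2 N).
It fails at once if the link is dropped or thrown (faster than 1.2 m/s) (linear speed of link above 1.2 m/s).
It fails at once if a screwdriver or the wooden block is moved by more than 30 mm (distance of any of driver_a, driver_b, block from where it was at the start of the episode above 0.03 m).
It fails at once if the glass diffuser is moved by more than 20 mm (distance of diffuser from where it was at the start of the episode above 0.02 m).
It also fails if it takes over 72 s, if anything falls off the work surface, if the arm or the gripper's body presses on something with over 40 N, if the wrist force passes 120 N, or if a joint passes its speed limit or range.

## Working session

There is one attempt and no reset: what is moved stays moved. The work goes in short steps, Python scripts to look and compute and a tool call to move; the robot and the scene stay as the last step left them, time stands still between calls to the robot, and variables do not carry over. Pictures are saved under pics/ and viewed, at most 10 in all, crops included, and the job is handed in when it is done.

Besides the shell and the picture viewer there is one more tool, called as name(argument=value, ...) on one line, values as JSON. drive_tool: Moves the arm, as the interface text tells. Its arguments: {"type":"object","properties":{"series":{"type":"array"},"newtons":{"type":"number"}},"required":["series"]}

```bash
mkdir -p pics; ls; python3 - <<'E'
from rig import env, viewer
import cv2,numpy as np
s=env.observe(); print(s)
for n in("top","side"):
    d=viewer.get_image(n); cv2.imwrite(f"pics/{n}0.png",d["img"][:,:,::-1]); np.savez(f"pics/{n}0.npz",**d)
    print(n,d["camera_matrix"],d["rvec"],d["tvec"])
E
```

```text
pics
{'time_s': 0.0, 'q': array([ 6.40952019e+01,  2.18401882e+01,  7.43857068e+01, -3.20810678e-04,
        8.38589044e+01, -1.23350866e+01]), 'qvel': array([-0.07685673,  0.00152328,  0.08948585, -0.10301381, -0.03955119,
        0.04070205]), 'joint_efforts': array([-2.12554609e-03, -4.48462808e+01, -2.31286311e+01, -2.72622983e-04,
        4.63146600e-03,  3.68149031e-06]), 'position': array([0.12890667, 0.5343673 , 0.23071369]), 'tool_rot': array([[-9.72085210e-01,  2.34627219e-01, -6.41583418e-04],
       [ 2.34627890e-01,  9.72084345e-01, -1.33375023e-03],
       [ 3.10739091e-04, -1.44705223e-03, -9.99998905e-01]]), 'ft_force': array([0.06724135, 0.31548972, 0.26459024]), 'wrist_torque': array([-0.04704221,  0.02575514,  0.04627735]), 'gripper_force': 0.0, 'grip_width': 0.08520497309606513}
top [[388.19010707   0.         318.92018712]
 [  0.         388.19010707 202.93168282]
 [  0.           0.           1.        ]] [ 2.21929494 -2.18468869  0.03548023] [0.02610514 0.61074484 0.99935543]
side [[393.91772836   0.         321.18630161]
 [  0.         393.91772836 199.89382335]
 [  0.           0.           1.        ]] [ 2.08379211 -0.60664426  0.31416632] [-0.49194661  0.28658504  0.68484492]
```

View pics/top0.png

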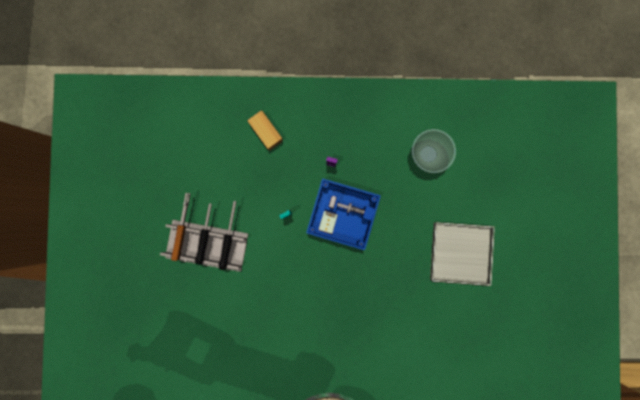

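View pics/side0.png

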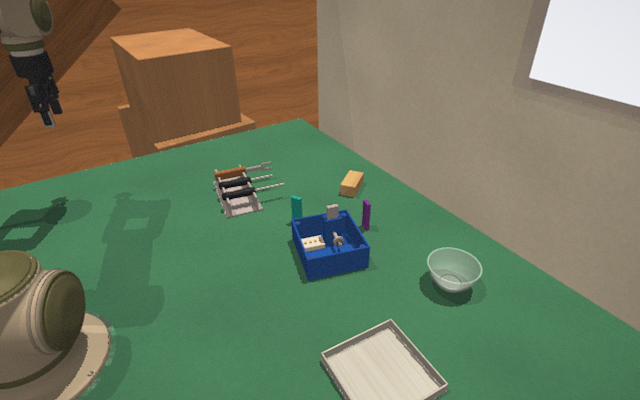

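Top view: the fork (wooden handle) is at (178,242) with prongs at (187,197). The drivers are at (203,246) and (227,251). The box is at (343,215) and the grey link at (333,202). The tray is at (463,254), the bowl at (433,152) and the block at (265,131).
Link look-alikes: purple (332,161) and turquoise (286,214), against the grey one in the box (333,202), which I choose. Fork look-alikes: the two black drivers; I choose the brown handle at (178,242).

```bash
cat > h.py <<'E'
import numpy as np, cv2
def cam(d):
    R=cv2.Rodrigues(d["rvec"])[0]; t=np.ravel(d["tvec"]); return d["camera_matrix"],R,t
def ray_z(d,u,v,z):
    K,R,t=cam(d); r=R.T@np.linalg.inv(K)@[u,v,1]; c=-R.T@t
    return c+r*(z-c[2])/r[2]
def ptd(d,u,v):
    K,R,t=cam(d); return R.T@(np.linalg.inv(K)@[u,v,1]*d["depth"][int(round(v)),int(round(u))]-t)
def cloud(d):
    K,R,t=cam(d); v,u=np.mgrid[:400,:640]; p=np.stack([u,v,np.ones_like(u)],-1)@np.linalg.inv(K).T*d["depth"][...,None]
    return (p-t)@R
def proj(d,P):
    return cv2.projectPoints(np.atleast_2d(np.array(P,float)),np.array(d["rvec"]),np.array(d["tvec"]),np.array(d["camera_matrix"]),None)[0][:,0]
E
python3 - <<'E'
from h import *
d=dict(np.load("pics/top0.npz")); im=cv2.imread("pics/top0.png")
c=cv2.resize(im[170:270,155:395],None,fx=3.3,fy=3.3,interpolation=cv2.INTER_CUBIC)
cv2.imwrite("pics/crop1.png",c)
P=cloud(d); hsv=cv2.cvtColor(im,cv2.COLOR_BGR2HSV)
print("bench z",P[300,400],P[100,200])
b=(hsv[...,0]>105)&(hsv[...,0]<125)&(hsv[...,1]>120)&(P[...,2]>.052)&(P[...,2]<.07)
b[:,:290]=0;b[:,400:]=0
q=P[b]; print("box rim",len(q),q[:,2].mean(),cv2.minAreaRect(q[:,:2].astype(np.float32)))
f=(hsv[...,0]<20)&(hsv[...,1]>120)&(P[...,2]>.03); f[:,:160]=0;f[:,195:]=0;f[:215]=0;f[275:]=0
q=P[f]; print("handle",len(q),np.median(q[:,2]),cv2.minAreaRect(q[:,:2].astype(np.float32)))
g=(P[...,2]>.012)&(P[...,2]<.035);g[:,:420]=0;g[:,505:]=0;g[:215]=0;g[295:]=0
q=P[g]; print("tray",len(q),cv2.minAreaRect(q[:,:2].astype(np.float32)))
print("link top", [ptd(d,u,v) for u,v in((332,200),(333,203))])
print("cam",-cam(d)[1].T@cam(d)[2])
E
```

```text
bench z [ 0.36123538 -0.17916015  0.00161041] [0.87867951 0.35531156 0.00231962]
box rim 502 0.05844768106673763 ((0.5823286771774292, -0.024923205375671387), (0.1470668911933899, 0.13808423280715942), 74.5890884399414)
handle 256 0.053524554828958695 ((0.555568277835846, 0.22749179601669312), (0.08034317940473557, 0.3839971423149109), 17.380048751831055)
tray 453 ((0.48723098635673523, -0.3336605131626129), (0.15209271013736725, 0.1500982940196991), 86.57564544677734)
link top [array([0.61413638, 0.00476295, 0.10963098]), array([0.60737264, 0.00208571, 0.10270893])]
cam [0.57458241 0.03225947 1.02040012]
```

View pics/crop1.png

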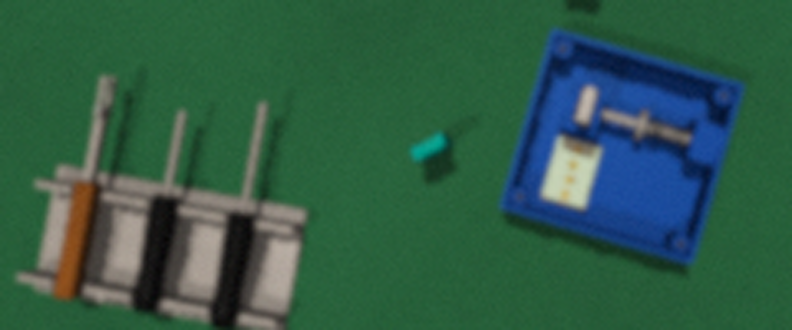

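```bash
python3 - <<'E'
from h import *
d=dict(np.load("pics/top0.npz")); im=cv2.imread("pics/top0.png"); P=cloud(d)
f=lambda u,v:(155+u/3.3-.35,170+v/3.3-.35)
r=ray_z(d,*f(65,298),.054); fr=ray_z(d,*f(85,182),.054); tip=ray_z(d,*f(105,77),.050)
print(r,fr,tip, "len",np.linalg.norm(fr-r),np.linalg.norm(tip-r))
for a,b in((r,fr),(r,tip)): print("yaw",np.degrees(np.arctan2(*(b-a)[1::-1])))
# rack comb plates from depth band / drivers
for n,(a,b) in {"drvA":((147,305),(163,198)),"drvB":((225,322),(240,214))}.items():
    A=ray_z(d,*f(*a),.054);B=ray_z(d,*f(*b),.054);print(n,A,B,np.degrees(np.arctan2(*(B-A)[1::-1])))
# box corners
cs=[ray_z(d,*f(*c),.06) for c in((553,30),(744,84),(692,265),(500,208))]
c=np.mean(cs,0);print("box",c,[np.linalg.norm(cs[i]-cs[i-1]) for i in range(4)])
print("yaw",[np.degrees(np.arctan2(*(v)[1::-1])) for v in (cs[0]-cs[3],cs[1]-cs[2])],[np.degrees(np.arctan2(-(v)[0],v[1])) for v in (cs[0]-cs[1],cs[3]-cs[2])])
y=np.radians(-15.3);R=np.array([[np.cos(y),-np.sin(y)],[np.sin(y),np.cos(y)]])
for q in((.02,-.008,.038),(.02,-.008,.05),(.02,.035,.106)):
    w=np.r_[c[:2]+R@q[:2],q[2]];u=proj(d,w)[0];print(q,w,(u[0]-155+.35)*3.3,(u[1]-170+.35)*3.3)
E
```

```text
[0.46158566 0.39193722 0.054     ] [0.5488808 0.3793614 0.054    ] [0.62861968 0.36785721 0.05      ] len 0.08819632531083353 0.16880819820264065
yaw -8.19768496185594
yaw -8.203374521372334
drvA [0.45734301 0.33010688 0.054     ] [0.53777368 0.32018054 0.054     ] -7.035574151914282
drvB [0.44558411 0.27114605 0.054     ] [0.52666822 0.26182601 0.054     ] -6.556969766524603
box [ 0.58196746 -0.02493346  0.06      ] [np.float64(0.13932521343207308), np.float64(0.14896843738872378), np.float64(0.14099900741443247), np.float64(0.14958820527696481)]
yaw [np.float64(-15.650210522274893), np.float64(-15.393782648933392)] [np.float64(-14.942409564488212), np.float64(-15.58592136119147)]
(0.02, -0.008, 0.038) [ 0.59914762 -0.03792738  0.038     ] 637.7570143008228 124.55825656701968
(0.02, -0.008, 0.05) [ 0.59914762 -0.03792738  0.05      ] 638.8941011244385 124.18004599249994
(0.02, 0.035, 0.106) [0.61049416 0.00354859 0.106     ] 586.7241069191948 105.49378790950453
```

```bash
cat >> h.py <<'E'
def go(env,target,forkyaw):
    s=env.observe(); R=np.array(s["tool_rot"]); sh=R.T@(np.array(target)-s["position"])
    cur=np.degrees(np.arctan2(-R[1,0],-R[0,0])); dy=(forkyaw-cur+180)%360-180
    print("t",round(s["time_s"],2),"pos",np.round(s["position"],4),"yaw",round(cur,2),"w",round(s["grip_width"],4),"F",np.round(s["ft_force"],1),"-> shift mm",np.round(sh*1000,1),"turn",round(-dy,2))
E
python3 - <<'E'
from h import *; from rig import env
go(env,[.4907,.3879,.12],-8.2); go(env,[.4907,.3879,.027],-8.2)
E
```

```text
t 0.1 pos [0.1289 0.5344 0.2308] yaw -13.57 w 0.0854 F [-0.3  0.2  0.3] -> shift mm [-386.1  -57.4  110.7] turn -5.37
t 0.1 pos [0.1289 0.5344 0.2308] yaw -13.57 w 0.0854 F [-0.3  0.2  0.3] -> shift mm [-386.1  -57.3  203.7] turn -5.37
```

drive_tool(series=[[[-0.1,-0.015,0.03],-2,0.044],[[-0.2,-0.03,0.06],-4,0.044],[[-0.3,-0.045,0.09],-5.4,0.044],[[-0.386,-0.0575,0.11],-5.4,0.044],[[-0.386,-0.0575,0.11],-5.4,0.044],[[-0.386,-0.0575,0.11],-5.4,0.044],[[-0.386,-0.0575,0.11],-5.4,0.044],[[-0.386,-0.0575,0.11],-5.4,0.044],[[-0.386,-0.0575,0.11],-5.4,0.044],[[-0.386,-0.0575,0.11],-5.4,0.044],[[-0.386,-0.0575,0.11],-5.4,0.044],[[-0.386,-0.0575,0.11],-5.4,0.044]], newtons=25)

```text
time_s: 1.3
position: [0.4896, 0.3891, 0.122]
tool_rot: [[-0.99, 0.14, 0.0], [0.14, 0.99, 0.0], [-0.0, 0.0, -1.0]]
ft_force: [-0.3, 0.3, 0.7]
grip_width: 0.0439
gripper_force: 0.0
```

```bash
python3 - <<'E'
from h import *; from rig import env,viewer
go(env,[.4907,.3879,.12],-8.2); go(env,[.4907,.3879,.027],-8.2)
d=viewer.get_image("wrist"); np.savez("pics/w1.npz",**d); cv2.imwrite("pics/w1.png",d["img"][:,:,::-1])
for x in(-.045,-.015,.045):
    y=np.radians(-8.2); print(x,proj(d,[.5055+x*np.cos(y),.3858+x*np.sin(y),.054])[0])
E
```

```text
t 1.3 pos [0.4896 0.3891 0.122 ] yaw -8.07 w 0.0439 F [-0.3  0.3  0.7] -> shift mm [-1.3 -1.   2. ] turn 0.13
t 1.3 pos [0.4896 0.3891 0.122 ] yaw -8.07 w 0.0439 F [-0.3  0.3  0.7] -> shift mm [-1.2 -1.1 95. ] turn 0.13
-0.045 [318.68652777 171.14708966]
-0.015 [318.63694198 209.20429856]
0.045 [318.54768985 277.70551621]
```

View pics/w1.png

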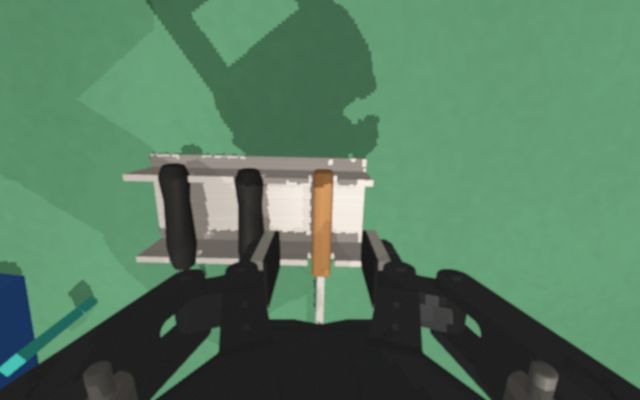

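The wrist view shows the brown handle from (322,170) to (321,276), centred between the fingers. The comb plates are at rows 176 and 262, clear of the pads, so I descend.

drive_tool(series=[[[-0.001,0,0.03],0.1,0.044],[[-0.001,0,0.06],0.1,0.044],[[-0.001,0,0.08],0.1,0.044],[[-0.001,0,0.093],0.1,0.044],[[-0.001,0,0.093],0.1,0.044],[[-0.001,0,0.093],0.1,0.01],[[-0.001,0,0.093],0.1,0.01],[[-0.001,0,0.093],0.1,0.01],[[-0.001,0,0.093],0.1,0.01],[[-0.001,0,0.093],0.1,0.01],[[-0.001,0,0.093],0.1,0.01],[[-0.001,0,0.07],0.1,0.01],[[-0.001,0,0.04],0.1,0.01],[[-0.001,0,0.0],0.1,0.01],[[-0.001,0,-0.03],0.1,0.01],[[-0.001,0,-0.03],0.1,0.01],[[-0.001,0,-0.03],0.1,0.01],[[-0.001,0,-0.03],0.1,0.01]], newtons=20)

```text
time_s: 3.15
position: [0.4912, 0.3877, 0.1499]
tool_rot: [[-0.99, 0.144, -0.002], [0.144, 0.99, -0.001], [0.002, -0.002, -1.0]]
ft_force: [0.3, 0.4, -2.3]
grip_width: 0.0155
gripper_force: 22.3
```

```bash
python3 - <<'E'
from h import *; from rig import env,viewer
s=env.observe(); print(s["position"],s["grip_width"],s["ft_force"],s["wrist_torque"])
d=viewer.get_image("side"); np.savez("pics/s2.npz",**d)
u=proj(d,s["position"]-[0,0,-.019])[0]; print(u)
x,y=int(u[0]),int(u[1]); c=d["img"][max(0,y-75):y+75,x-100:x+100,::-1]
cv2.imwrite("pics/s2.png",cv2.resize(c,None,fx=4,fy=4,interpolation=cv2.INTER_CUBIC))
E
```

```text
[0.49116749 0.38768271 0.14993754] 0.015497227090599341 [ 0.26203037  0.35482395 -2.31196837] [-0.03348087  0.02654423  0.02204157]
[217.81722844 134.21249522]
```

View pics/s2.png

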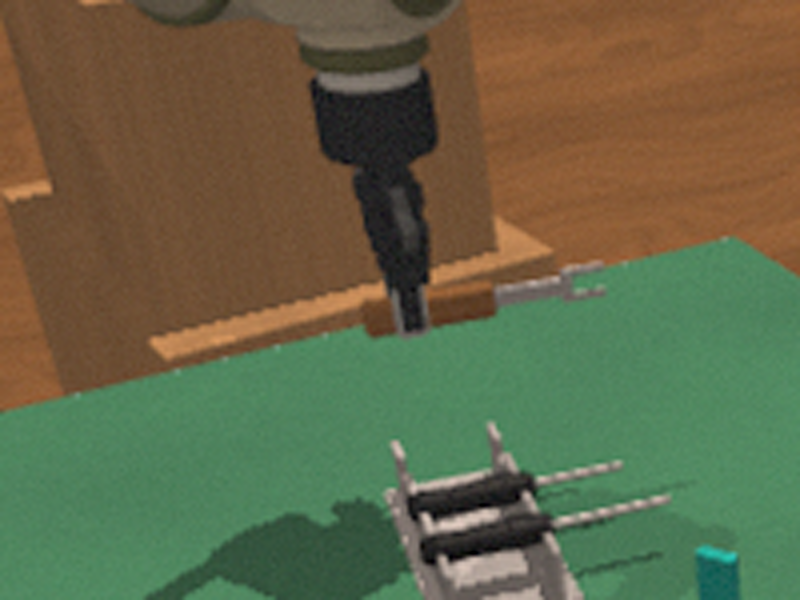

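Held fork, handle at crop (430,312): the dip is still about zero. The drive only shifts and turns about tool z, so I will lever the handle's rear on the box's back rim to dip the prongs, pivoting the fork within the light grip.

```bash
cat >> h.py <<'E'
BC=np.array([.582,-.0249]); BY=-15.4
def b2w(x,y,z):
    a=np.radians(BY); return [BC[0]+x*np.cos(a)-y*np.sin(a),BC[1]+x*np.sin(a)+y*np.cos(a),z]
E
python3 - <<'E'
from h import *; from rig import env
go(env,b2w(.093,-.025,.13),BY);go(env,b2w(.093,-.025,.062),BY);print(b2w(.093,-.025,.062))
d=dict(np.load("pics/top0.npz")); p=ptd(d,332,161)
print("purple",p)
E
```

```text
t 3.2 pos [0.4912 0.3877 0.1499] yaw -8.27 w 0.0155 F [ 1.   1.3 -1.2] -> shift mm [-238.5 -431.6   20. ] turn 7.13
t 3.2 pos [0.4912 0.3877 0.1499] yaw -8.27 w 0.0155 F [ 1.   1.3 -1.2] -> shift mm [-238.6 -431.4   88. ] turn 7.13
[np.float64(0.665021969656602), np.float64(-0.07369910403212597), 0.062]
purple [0.71067886 0.00519503 0.07799685]
```

drive_tool(series=[[[-0.024,-0.043,-0.04],0.7,0.01],[[-0.048,-0.086,-0.04],1.4,0.01],[[-0.07,-0.13,-0.04],2.1,0.01],[[-0.095,-0.173,-0.04],2.8,0.01],[[-0.12,-0.216,-0.04],3.5,0.01],[[-0.143,-0.26,-0.04],4.2,0.01],[[-0.167,-0.302,-0.04],5,0.01],[[-0.19,-0.345,-0.04],5.7,0.01],[[-0.215,-0.388,-0.02],6.4,0.01],[[-0.2385,-0.4315,0],7.1,0.01],[[-0.2385,-0.4315,0.03],7.1,0.01],[[-0.2385,-0.4315,0.06],7.1,0.01],[[-0.2385,-0.4315,0.06],7.1,0.01],[[-0.2385,-0.4315,0.06],7.1,0.01],[[-0.2385,-0.4315,0.06],7.1,0.01]], newtons=20)

```text
time_s: 4.7
position: [0.6665, -0.073, 0.0932]
tool_rot: [[-0.964, 0.264, 0.003], [0.264, 0.964, -0.001], [-0.003, -0.0, -1.0]]
ft_force: [-0.1, 0.2, -0.4]
grip_width: 0.0157
gripper_force: 22.3
```

```bash
cat >> h.py <<'E'
def dip(d,pos,yaw,w=.03):
    """fork pitch from side-camera depth: points in the fork's vertical plane, in (x,z) rel. TCP"""
    P=cloud(d).reshape(-1,3); a=np.radians(yaw); q=P-pos
    x=q[:,0]*np.cos(a)+q[:,1]*np.sin(a); y=-q[:,0]*np.sin(a)+q[:,1]*np.cos(a)
    m=(abs(y)<w)&(x>.015)&(x<.17)&(P[:,2]>.012)&(abs(q[:,2])<.15); return x[m],y[m],q[m,2],np.flatnonzero(m)
E
python3 - <<'E'
from h import *; from rig import env,viewer
go(env,b2w(.093,-.025,.059),BY)
s=env.observe(); d=viewer.get_image("side"); np.savez("pics/s3.npz",**d)
x,y,z,i=dip(d,s["position"],BY,.014)
for a in np.arange(.015,.17,.02):
    m=(x>=a)&(x<a+.02); print(round(a+.01,3),m.sum(),np.round(np.percentile(z[m],[5,50,95])*1000,1) if m.any() else '',np.round(np.median(y[m])*1000,1) if m.any() else '')
E
```

```text
t 4.7 pos [ 0.6665 -0.073   0.0932] yaw -15.32 w 0.0157 F [-0.1  0.2 -0.4] -> shift mm [ 1.3 -1.1 34.2] turn 0.08
0.025 57 [ 2.8 14.1 22.5] -6.8
0.045 93 [ 3.6 17.2 25.1] -6.0
0.065 56 [ 5.5 15.8 23.6] -2.3
0.085 46 [ 7.1 14.3 19.4] -1.4
0.105 57 [ 5.7 15.5 21.8] -0.7
0.125 49 [ 0.7 17.3 25. ] -0.3
0.145 19 [ 1.4  6.2 24.2] 0.2
0.165 0
```

drive_tool(series=[[[0.001,-0.001,0.02],0.1,0.01],[[0.001,-0.001,0.032],0.1,0.01],[[0,-0.001,0.036],0.1,0.01],[[-0.001,-0.001,0.039],0.1,0.01],[[-0.003,-0.001,0.042],0.1,0.01],[[-0.003,-0.001,0.042],0.1,0.01]], newtons=20)

```text
time_s: 5.35
position: [0.669, -0.0749, 0.0511]
tool_rot: [[-0.964, 0.266, 0.002], [0.266, 0.964, -0.001], [-0.002, 0.0, -1.0]]
ft_force: [-0.9, 1.3, 5.9]
grip_width: 0.0159
gripper_force: 25.3
```

```bash
cat >> h.py <<'E'
def rep(env,viewer,yaw=BY,name=None,w=.014,cam="side"):
    s=env.observe(); d=viewer.get_image(cam)
    if name: np.savez(f"pics/{name}.npz",**d)
    x,y,z,i=dip(d,s["position"],yaw,w)
    m=(x>.03)&(x<.16)
    p=np.polyfit(x[m],z[m],1)
    for _ in range(4):
        r=z-np.polyval(p,x); k=m&(abs(r)<.016); p=np.polyfit(x[k],z[k],1)
    print("F",np.round(s["ft_force"],1),"pos",np.round(s["position"],4),"dip",round(-np.degrees(np.arctan(p[0])),1),"n",k.sum(),"axis at TCP mm",round(p[1]*1000,1))
E
python3 -c "
from h import *; from rig import env,viewer
rep(env,viewer)"
```

```text
F [-0.9  1.3  5.9] pos [ 0.669  -0.0749  0.0511] dip 17.1 n 287 axis at TCP mm 19.7
```

drive_tool(series=[[[-0.001,0,0.002],0,0.01],[[-0.002,0,0.005],0,0.01],[[-0.002,0,0.005],0,0.01],[[-0.002,0,0.005],0,0.03],[[-0.002,0,0.005],0,0.036],[[-0.002,0,0.005],0,0.04],[[-0.002,0,0.005],0,0.04]], newtons=20)

```text
time_s: 6.1
position: [0.6703, -0.0755, 0.0442]
tool_rot: [[-0.964, 0.267, -0.0], [0.267, 0.964, 0.0], [0.0, 0.0, -1.0]]
ft_force: [0.7, -0.3, -0.4]
grip_width: 0.0402
gripper_force: 0.0
```

```bash
python3 -c "
from h import *; from rig import env,viewer
rep(env,viewer,name='s4')
go(env,b2w(.133,-.025,.030),BY)
d=viewer.get_image('side');s=env.observe();u=proj(d,s['position'])[0].astype(int)
c=d['img'][u[1]-60:u[1]+60,u[0]-70:u[0]+90,::-1];cv2.imwrite('pics/s4.png',cv2.resize(c,None,fx=5,fy=5,interpolation=cv2.INTER_CUBIC));print(u)"
```

```text
F [ 0.7 -0.3 -0.4] pos [ 0.6703 -0.0755  0.0442] dip 18.4 n 232 axis at TCP mm 17.6
t 6.15 pos [ 0.6702 -0.0755  0.0442] yaw -15.47 w 0.0399 F [-0.4 -0.9  0.6] -> shift mm [-34.5   0.4  14.2] turn -0.07
[371 236]
```

View pics/s4.png

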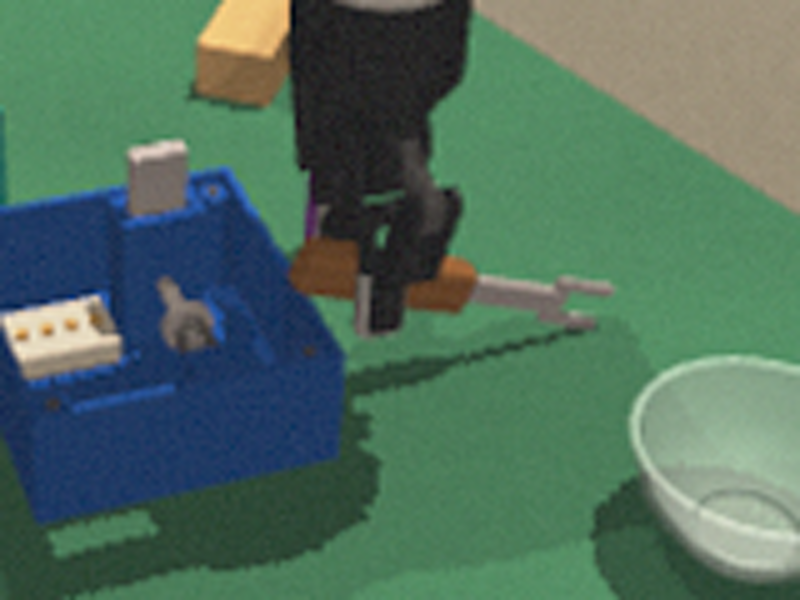

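The fork leans with its rear on the back rim at crop (325,280) and its lower prong on the bench at (585,322). Next I regrip it near the handle's front.

drive_tool(series=[[[-0.018,0,0.005],0,0.04],[[-0.0345,0,0.01],0,0.04],[[-0.0345,0,0.014],0,0.04],[[-0.0345,0,0.014],0,0.01],[[-0.0345,0,0.014],0,0.01],[[-0.0345,0,0.014],0,0.01],[[-0.0345,0,0.014],0,0.01],[[-0.0345,0,0.014],0,0.01],[[-0.0345,0,-0.01],0,0.01],[[-0.0345,0,-0.036],0,0.01],[[-0.0345,0,-0.036],0,0.01],[[-0.0345,0,-0.036],0,0.01]], newtons=20)

```text
time_s: 7.4
position: [0.7034, -0.0847, 0.0803]
tool_rot: [[-0.964, 0.267, 0.0], [0.267, 0.964, -0.0], [-0.0, -0.0, -1.0]]
ft_force: [0.5, 0.3, -1.9]
grip_width: 0.0155
gripper_force: 24.9
```

```bash
python3 -c "
from h import *; from rig import env,viewer
rep(env,viewer,name='s5')
go(env,b2w(.093,-.025,.0455),BY)
d=dict(np.load('pics/s5.npz'));s=env.observe()
x,y,z,i=dip(d,s['position'],BY,.014);print('max x',np.percentile(x,[90,97,100]))
"
```

```text
F [ 0.5  0.3 -1.9] pos [ 0.7034 -0.0847  0.0803] dip 20.1 n 164 axis at TCP mm 19.2
t 7.45 pos [ 0.703  -0.0846  0.0793] yaw -15.47 w 0.0155 F [-0.9 -0.9 -1.1] -> shift mm [39.5  0.4 33.9] turn -0.07
max x [0.08994371 0.09677502 0.1016378 ]
```

drive_tool(series=[[[0.02,0,0],0,0.01],[[0.0435,0,0],0,0.01],[[0.0435,0,0.015],0,0.01],[[0.0435,0,0.028],0,0.01],[[0.0435,0,0.031],0,0.01],[[0.0435,0,0.034],0,0.01],[[0.0435,0,0.037],0,0.01],[[0.0435,0,0.037],0,0.01]], newtons=20)

```text
time_s: 8.25
position: [0.6628, -0.0735, 0.0451]
tool_rot: [[-0.964, 0.267, 0.003], [0.267, 0.964, -0.001], [-0.003, -0.0, -1.0]]
ft_force: [-0.2, 0.3, 10.3]
grip_width: 0.0156
gripper_force: 27.1
```

```bash
python3 -c "
from h import *; from rig import env,viewer
rep(env,viewer,name='s6')
go(env,b2w(.089,-.025,.0435),BY)
"
```

```text
F [-0.2  0.3 10.3] pos [ 0.6628 -0.0735  0.0451] dip 21.4 n 155 axis at TCP mm 19.1
t 8.3 pos [ 0.6628 -0.0735  0.0451] yaw -15.47 w 0.0151 F [-1.1  0.7 10.6] -> shift mm [1.8 0.4 1.6] turn -0.07
```

drive_tool(series=[[[0,0,0.002],0,0.01],[[0,0,0.004],0,0.01],[[0,0,0.006],0,0.01],[[0,0,0.006],0,0.01]], newtons=20)

```text
time_s: 8.7
position: [0.6641, -0.0739, 0.041]
tool_rot: [[-0.964, 0.267, 0.008], [0.267, 0.964, -0.002], [-0.008, -0.0, -1.0]]
ft_force: [-0.8, 0.8, 18.6]
grip_width: 0.0155
gripper_force: 29.8
```

```bash
python3 -c "
from h import *; from rig import env,viewer
rep(env,viewer,name='s7')
"
```

```text
F [-0.8  0.8 18.6] pos [ 0.6641 -0.0739  0.041 ] dip 21.5 n 131 axis at TCP mm 13.9
```

```bash
python3 -c "
from h import *; from rig import env,viewer
s=env.observe();d=dict(np.load('pics/s7.npz'))
x,y,z,i=dip(d,s['position'],BY,.014)
for a in np.arange(.015,.12,.01):
    m=(x>=a)&(x<a+.01)
    if m.any(): print(round(a+.005,3),m.sum(),np.round(np.percentile(z[m],[3,50,97])*1000+41,1))
v=d['img'];u=proj(d,s['position'])[0].astype(int)
c=v[u[1]-60:u[1]+60,u[0]-70:u[0]+90,::-1];cv2.imwrite('pics/s7.png',cv2.resize(c,None,fx=5,fy=5,interpolation=cv2.INTER_CUBIC))"
```

```text
0.02 16 [42.6 54.5 60.6]
0.03 22 [37.6 45.8 51.8]
0.04 23 [32.2 41.7 48.7]
0.05 20 [26.4 35.2 44.1]
0.06 32 [14.9 27.2 35.2]
0.07 23 [12.7 30.  35.6]
0.08 12 [24.6 28.  33.9]
0.09 8 [20.2 22.3 24.8]
0.1 1 [19.5 19.5 19.5]
```

View pics/s7.png

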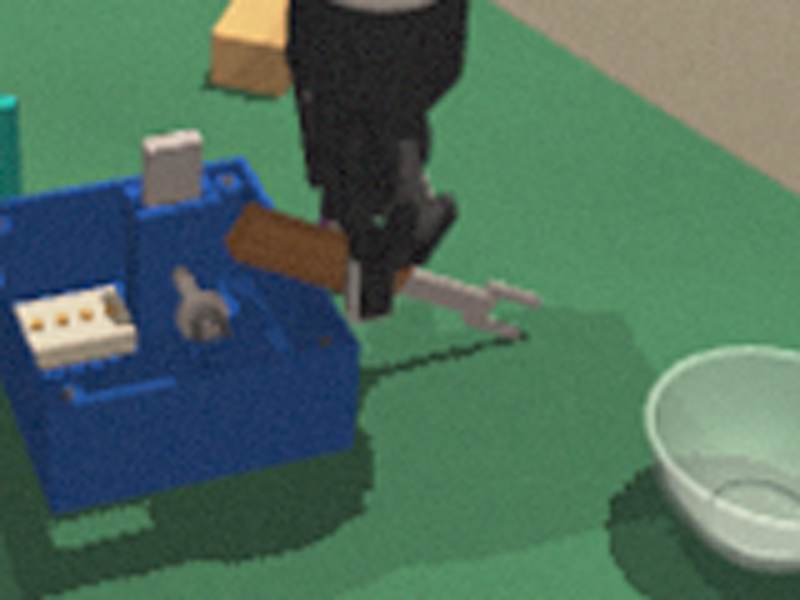

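The dip is now about 30° (handle falls from 54 mm to 27 mm over 40 mm in the profile), with the lower prong on the bench at (525,335). The grip is too far forward to clear the front wall, so I test whether the fork stays leaning by releasing briefly.

drive_tool(series=[[[0,0,-0.003],0,0.01],[[0,0,-0.003],0,0.018],[[0,0,-0.003],0,0.018],[[0,0,-0.003],0,0.01],[[0,0,-0.003],0,0.01]], newtons=20)

```text
time_s: 9.25
position: [0.6614, -0.0731, 0.0398]
tool_rot: [[-0.964, 0.267, -0.001], [0.267, 0.964, 0.0], [0.001, 0.0, -1.0]]
ft_force: [-0.7, 0.2, -1.9]
grip_width: 0.0153
gripper_force: 23.1
```

```bash
cat >> h.py <<'E'
def prof(env,viewer,x0=-.1,x1=.16,w=.014,yaw=BY):
    s=env.observe();d=viewer.get_image("side");P=cloud(d).reshape(-1,3);a=np.radians(yaw);q=P-s["position"]
    x=q[:,0]*np.cos(a)+q[:,1]*np.sin(a); y=-q[:,0]*np.sin(a)+q[:,1]*np.cos(a)
    print("pos",np.round(s["position"],4),"w",round(s["grip_width"],4),"F",np.round(s["ft_force"],1))
    k=(abs(y)<w)&(P[:,2]>.010)&(q[:,2]<.08)
    for b in np.arange(x0,x1,.01):
        m=k&(x>=b)&(x<b+.01)
        if m.sum()>3: print(int(round(b*1000+5)),m.sum(),np.round(np.percentile(P[m,2],[3,50,97])*1000,0),end="; ")
    print()
E
python3 -c "
from h import *; from rig import env,viewer
prof(env,viewer)"
```

```text
pos [ 0.6614 -0.0731  0.0398] w 0.0153 F [-0.7  0.2 -1.9]
-75 16 [31. 41. 45.]; -65 30 [38. 44. 47.]; -55 56 [ 38.  92. 103.]; -45 61 [ 79.  95. 106.]; -35 49 [ 75.  90. 101.]; -25 54 [41. 82. 95.]; -15 133 [ 24.  69. 117.]; -5 67 [ 42.  78. 111.]; 5 7 [ 39.  74. 109.]; 15 15 [42. 58. 78.]; 25 13 [43. 52. 60.]; 35 21 [37. 44. 53.]; 45 23 [32. 41. 47.]; 55 21 [22. 34. 40.]; 65 35 [14. 26. 37.]; 75 19 [11. 29. 35.]; 85 12 [22. 27. 31.]; 95 8 [20. 22. 25.];
```

drive_tool(series=[[[0,0,0],0,0.03],[[0,0,0],0,0.03],[[0.0,0,-0.015],0,0.032],[[0.015,0,-0.027],0,0.032],[[0.027,0,-0.027],0,0.032],[[0.027,0,-0.027],0,0.01],[[0.027,0,-0.027],0,0.01],[[0.027,0,-0.027],0,0.01],[[0.027,0,-0.027],0,0.01],[[0.027,0,-0.027],0,0.01]], newtons=60)

```text
time_s: 10.3
position: [0.6359, -0.0661, 0.0673]
tool_rot: [[-0.964, 0.267, 0.0], [0.267, 0.964, -0.0], [-0.0, -0.0, -1.0]]
ft_force: [0.1, 0.7, 1.4]
grip_width: 0.0151
gripper_force: 61.9
```

```bash
python3 -c "
from h import *; from rig import env,viewer
prof(env,viewer)"
```

```text
pos [ 0.6359 -0.0661  0.0673] w 0.0151 F [0.1 0.7 1.4]
-45 30 [37. 44. 47.]; -35 32 [40. 46. 92.]; -25 60 [ 41.  95. 105.]; -15 82 [ 78. 103. 146.]; -5 94 [ 70. 100. 137.]; 5 58 [ 17.  42. 103.]; 15 26 [ 59.  74. 113.]; 25 46 [53. 71. 81.]; 35 50 [47. 64. 75.]; 45 40 [47. 62. 70.]; 55 23 [42. 53. 65.]; 65 25 [35. 44. 50.]; 75 22 [30. 37. 45.]; 85 26 [16. 30. 40.]; 95 29 [13. 25. 35.]; 105 15 [12. 30. 35.]; 115 9 [21. 25. 29.]; 125 5 [20. 21. 25.];
```

drive_tool(series=[[[0,0,-0.02],0,0.005],[[0,0,-0.06],0,0.005],[[0,0,-0.1],0,0.005],[[0.05,0,-0.1],0,0.005],[[0.1,0,-0.1],0,0.005],[[0.15,0.0,-0.1],0,0.005],[[0.15,0.0,-0.1],0,0.005],[[0.15,0.0,-0.1],0,0.005],[[0.15,0.0,-0.1],0,0.005]], newtons=120)

```text
time_s: 11.25
position: [0.4922, -0.0264, 0.1675]
tool_rot: [[-0.964, 0.267, 0.001], [0.267, 0.964, -0.0], [-0.001, -0.0, -1.0]]
ft_force: [-0.7, -0.3, -0.2]
grip_width: 0.014
gripper_force: 117.3
```

```bash
python3 - <<'E'
from h import *; from rig import env,viewer
s=env.observe();d=viewer.get_image("side");np.savez("pics/s8.npz",**d);P=cloud(d).reshape(-1,3);a=np.radians(BY);q=P-s["position"]
x=q[:,0]*np.cos(a)+q[:,1]*np.sin(a); y=-q[:,0]*np.sin(a)+q[:,1]*np.cos(a);z=q[:,2]
print(s["position"],s["grip_width"],s["gripper_force"])
m=(abs(y)<.03)&(x>.015)&(x<.18)&(P[:,2]>.075)&(z<.04)&(z>-.12)
p=np.polyfit(x[m],z[m],1)
print(m.sum(),"dip",np.degrees(np.arctan(-p[0])),"axis",p[1]*1000)
t=-np.arctan(p[0]); e=x*np.cos(t)-(z-p[1])*np.sin(t); h=x*np.sin(t)+(z-p[1])*np.cos(t)
for b in np.arange(.015,.16,.01):
    k=m&(e>=b)&(e<b+.01)
    if k.sum()>2: print(int(b*1000+5),k.sum(),np.round(np.percentile(h[k],[3,50,97])*1000,1),"y",np.round(np.median(y[k])*1000,1))
print("tip",np.sort(e[m])[-6:])
u=proj(d,s["position"])[0].astype(int);print(u)
c=d["img"][max(0,u[1]-50):u[1]+90,u[0]-60:u[0]+130,::-1];cv2.imwrite("pics/s8.png",cv2.resize(c,None,fx=4,fy=4,interpolation=cv2.INTER_CUBIC))
E
```

```text
[ 0.49223133 -0.02642895  0.16751995] 0.014020987295205989 117.3258125782013
444 dip 31.48860713416273 axis 16.986154900995103
20 36 [-5.7  4.6  8.5] y -6.5
30 54 [-12.4   0.3   9. ] y -6.7
40 58 [-11.8   1.6   9.5] y -6.8
50 54 [-13.2   0.6   9.4] y -6.5
60 28 [-11.4   0.    9.1] y -5.3
70 27 [-7.8 -1.5  4.3] y -2.1
80 27 [-7.1 -0.4  4.4] y -1.7
90 27 [-8.1 -0.   4.4] y -2.1
100 27 [-7.8 -0.6  5. ] y -1.7
110 38 [-12.5  -0.6  10.6] y -2.1
120 28 [-12.8   1.4  11.1] y -0.9
130 23 [-12.9   6.3  11.3] y -0.8
140 13 [-12.6  -8.   11.6] y -1.4
tip [0.13832617 0.13837335 0.13880796 0.13995927 0.13999586 0.14216666]
[289 205]
```

View pics/s8.png

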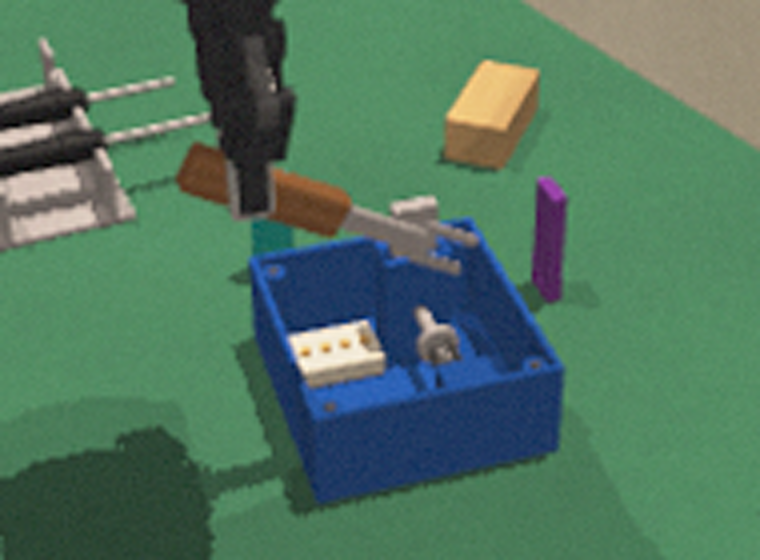

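The fork is dipped about 31° over the box with its seat about 110 mm ahead of and 52 mm below the TCP. The bar is at crop (425,320) with its collar at (440,345).

```bash
python3 - <<'E'
from h import *; from rig import env,viewer
go(env,b2w(-.1414,.004,.1212),BY); go(env,b2w(-.0904,.004,.0899),BY)
# bar check: points within box x 5..35, y -30..20, z 30..55 in the box frame, from side + top
a=np.radians(BY)
for n in("s8","top0","side0"):
    d=dict(np.load(f"pics/{n}.npz"));P=cloud(d).reshape(-1,3);q=P[:,:2]-BC
    x=q[:,0]*np.cos(a)+q[:,1]*np.sin(a);y=-q[:,0]*np.sin(a)+q[:,1]*np.cos(a);z=P[:,2]
    for lo,hi in((-6,0),(2,8),(8,20),(-14,-8),(-40,-20)):
        m=(y>lo/1e3)&(y<hi/1e3)&(abs(x-.02)<.02)&(z>.03)&(z<.056)
        if m.sum()>3: print(n,lo,hi,m.sum(),"x",np.round(np.percentile(x[m],[5,50,95])*1e3,1),"z",np.round(np.percentile(z[m],[5,50,95])*1e3,1))
E
```

```text
t 11.3 pos [ 0.4923 -0.0265  0.1674] yaw -15.48 w 0.0138 F [-0.5 -0.  -1. ] -> shift mm [55.4 29.3 46.1] turn -0.08
t 11.3 pos [ 0.4923 -0.0265  0.1674] yaw -15.48 w 0.0138 F [-0.5 -0.  -1. ] -> shift mm [ 4.5 29.3 77.5] turn -0.08
s8 2 8 5 x [20.6 22.9 25.5] z [41.2 41.9 42.3]
s8 8 20 9 x [20.8 23.  26. ] z [39.3 41.6 42.3]
s8 -14 -8 45 x [13.3 20.8 33.9] z [34.  42.7 49.2]
s8 -40 -20 22 x [16.5 21.6 30.4] z [39.4 42.9 46.4]
top0 -6 0 7 x [18.9 21.8 24.9] z [39.  40.2 43.5]
top0 2 8 7 x [17.9 20.6 24.2] z [37.5 41.7 44.4]
top0 8 20 15 x [18.2 21.4 24.6] z [37.3 40.6 42.6]
top0 -14 -8 18 x [11.  20.5 29.6] z [40.  46.5 50.4]
top0 -40 -20 35 x [16.1 22.1 27.5] z [35.1 42.3 48.6]
side0 2 8 4 x [21.4 23.  25.6] z [40.  42.  42.3]
side0 8 20 10 x [20.5 22.4 25.7] z [39.  41.  42.5]
side0 -14 -8 44 x [13.2 22.2 33.7] z [35.4 42.9 49.7]
side0 -40 -20 22 x [16.5 22.  30.1] z [40.  43.8 46.3]
```

drive_tool(series=[[[0.03,0.015,0.0],0,0.005],[[0.055,0.029,0.01],0,0.005],[[0.055,0.029,0.03],0,0.005],[[0.055,0.029,0.046],0,0.005],[[0.045,0.029,0.052],0,0.005],[[0.035,0.029,0.0585],0,0.005],[[0.03,0.029,0.0615],0,0.005],[[0.03,0.029,0.0615],0,0.005],[[0.03,0.029,0.0615],0,0.005]], newtons=120)

```text
time_s: 12.2
position: [0.4701, 0.0099, 0.106]
tool_rot: [[-0.964, 0.267, 0.0], [0.267, 0.964, -0.0], [-0.0, -0.0, -1.0]]
ft_force: [0.1, -0.4, -0.2]
grip_width: 0.0138
gripper_force: 117.3
```

```bash
python3 - <<'E'
from h import *; from rig import env,viewer
go(env,b2w(-.0894,.004,.0899),BY)
s=env.observe();d=viewer.get_image("side");np.savez("pics/s9.npz",**d);P=cloud(d).reshape(-1,3);a=np.radians(BY);q=P-s["position"]
x=q[:,0]*np.cos(a)+q[:,1]*np.sin(a); y=-q[:,0]*np.sin(a)+q[:,1]*np.cos(a);z=q[:,2]
t=np.radians(31.5);e=x*np.cos(t)-(z-.0158)*np.sin(t);h=x*np.sin(t)+(z-.0158)*np.cos(t)
m=(abs(y)<.012)&(e>.02)&(e<.146)&(abs(h)<.016)&(P[:,2]>.035)
for b in np.arange(.02,.15,.01):
    k=m&(e>=b)&(e<b+.01)
    if k.sum()>2: print(int(b*1000+5),k.sum(),np.round(np.percentile(h[k],[3,50,97])*1000,1),"y",np.round(np.median(y[k])*1000,1))
# bar line in the (e,h) coordinates
w=b2w(.021,.004,.038)-s["position"];X=w[0]*np.cos(a)+w[1]*np.sin(a);Z=w[2]-.0158
print("bar e,h",X*np.cos(t)-Z*np.sin(t),X*np.sin(t)+Z*np.cos(t))
u=proj(d,b2w(.02,.0,.04))[0].astype(int)
c=d["img"][u[1]-50:u[1]+35,u[0]-80:u[0]+45,::-1];cv2.imwrite("pics/s9.png",cv2.resize(c,None,fx=6,fy=6,interpolation=cv2.INTER_CUBIC))
E
```

```text
t 12.2 pos [0.4701 0.0099 0.106 ] yaw -15.48 w 0.0138 F [ 0.1 -0.4 -0.2] -> shift mm [-27.7   0.2  16.1] turn -0.08
25 51 [-11.2   2.7  10.4] y -6.1
35 51 [-10.8   2.4  10.6] y -6.9
44 52 [-11.5   1.4  10.8] y -6.9
54 39 [-10.8   2.3  10.6] y -6.3
65 24 [-5.8  0.4  5.5] y -2.4
74 21 [-6.2  0.4  5.5] y -2.4
84 23 [-6.7  0.5  5.7] y -1.9
95 23 [-5.8  0.2  5.6] y -2.4
104 31 [-7.   2.5  9.8] y -2.7
114 34 [-11.5  -0.5  11.5] y -1.2
124 18 [-12.2   0.8  12. ] y -0.9
134 23 [-11.2   7.7  12.7] y -1.0
bar e,h 0.1615441141488197 0.000689954825254302
```

View pics/s9.png

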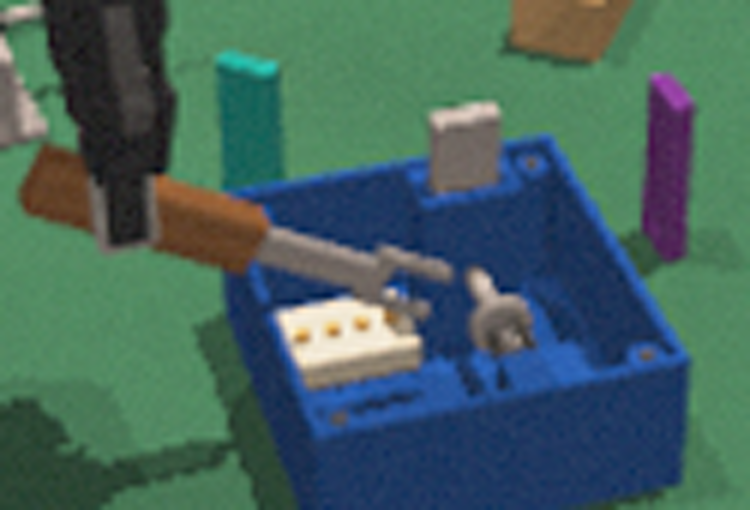

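The prong tips at (450,270) and (425,308) bracket the bar at (485,285), with the offset under 1 mm. I slide on along the fork's axis.

drive_tool(series=[[[-0.007,0,0.004],0,0.005],[[-0.014,0,0.008],0,0.005],[[-0.021,0,0.012],0,0.005],[[-0.027,0,0.016],0,0.005],[[-0.027,0,0.016],0,0.005],[[-0.027,0,0.016],0,0.005]])

```text
time_s: 12.85
position: [0.4958, 0.0028, 0.0896]
tool_rot: [[-0.964, 0.267, -0.001], [0.267, 0.964, 0.0], [0.001, -0.0, -1.0]]
ft_force: [-0.3, 0.2, -0.7]
grip_width: 0.0139
gripper_force: 117.3
```

```bash
python3 - <<'E'
from h import *; from rig import env,viewer
go(env,b2w(-.0894,.004,.0899),BY); go(env,b2w(-.0894,-.022,.0899),BY)
E
```

```text
t 12.85 pos [0.4958 0.0028 0.0896] yaw -15.47 w 0.0139 F [-0.3  0.2 -0.7] -> shift mm [-1.1  0.2 -0.3] turn -0.07
t 12.85 pos [0.4958 0.0028 0.0896] yaw -15.47 w 0.0139 F [-0.3  0.2 -0.7] -> shift mm [ -1.1 -25.8  -0.3] turn -0.07
```

No contact force, so the bar is straddled. I push sideways.

drive_tool(series=[[[-0.001,-0.005,0],0,0.005],[[-0.001,-0.01,0],0,0.005],[[-0.001,-0.015,0],0,0.005],[[-0.001,-0.019,0],0,0.005],[[-0.001,-0.023,0],0,0.005],[[-0.001,-0.026,0],0,0.005],[[-0.001,-0.026,0],0,0.005],[[-0.001,-0.026,0],0,0.005]])

```text
time_s: 13.65
position: [0.4898, -0.0225, 0.0899]
tool_rot: [[-0.964, 0.267, -0.0], [0.267, 0.964, 0.0], [0.0, 0.0, -1.0]]
ft_force: [-0.3, 3.0, -0.0]
grip_width: 0.0139
gripper_force: 117.4
```

```bash
cat >> h.py <<'E'
def linkz(d):
    P=cloud(d).reshape(-1,3);a=np.radians(BY);q=P[:,:2]-BC
    x=q[:,0]*np.cos(a)+q[:,1]*np.sin(a);y=-q[:,0]*np.sin(a)+q[:,1]*np.cos(a)
    m=(abs(x-.02)<.02)&(abs(y-.035)<.012)&(P[:,2]>.085)&(P[:,2]<.2)
    print("link top z",np.round(np.percentile(P[m,2],[50,90,98]),4),m.sum(),"x",np.median(x[m]).round(4),"y",np.median(y[m]).round(4))
    m=(abs(x-.02)<.014)&(abs(y+.02)<.02)&(P[:,2]>.0455)&(P[:,2]<.052); print("collar y",np.round(np.percentile(y[m],[5,50,95]),4) if m.any() else '')
E
python3 - <<'E'
from h import *; from rig import env,viewer
print(env.observe()["ft_force"]); linkz(viewer.get_image("side")); linkz(viewer.get_image("top"))
E
```

```text
[-0.30329713  3.01002821 -0.04402769]
link top z [0.1094 0.1265 0.1275] 206 x 0.0227 y 0.0313
collar y [-0.0296 -0.0252 -0.0216]
link top z [0.1269 0.1293 0.1301] 52 x 0.0203 y 0.0382
collar y [-0.0363 -0.0254 -0.0192]
```

The link popped up (top at 127 mm). I let the bar spring back and withdraw.

drive_tool(series=[[[0,0.007,0],0,0.005],[[0,0.014,0],0,0.005],[[0,0.021,0],0,0.005],[[0,0.021,0],0,0.005],[[0.015,0.021,-0.0092],0,0.005],[[0.03,0.021,-0.0184],0,0.005],[[0.045,0.021,-0.0276],0,0.005],[[0.05,0.021,-0.05],0,0.005],[[0.05,0.021,-0.09],0,0.005],[[0.05,0.021,-0.12],0,0.005],[[0.05,0.021,-0.12],0,0.005]])

```text
time_s: 14.85
position: [0.4488, 0.0106, 0.2133]
tool_rot: [[-0.964, 0.267, 0.007], [0.267, 0.964, -0.002], [-0.008, -0.0, -1.0]]
ft_force: [-0.0, 0.3, -1.7]
grip_width: 0.014
gripper_force: 117.3
```

```bash
python3 - <<'E'
from h import *; from rig import env,viewer
linkz(viewer.get_image("side"))
a=np.radians(-8.2); o=np.array([.5055,.3858]); ax=np.array([np.cos(a),np.sin(a)])
for x in(-.015,): 
    g=o+x*ax; go(env,[*g,.16],-8.2)
d=viewer.get_image("side"); s=env.observe()
E
```

```text
link top z [0.1088 0.1267 0.1276] 208 x 0.0227 y 0.0339
collar y [-0.0199 -0.0104 -0.0068]
t 14.9 pos [0.4478 0.0108 0.2111] yaw -15.47 w 0.0138 F [ 0.8 -0.3 -1.5] -> shift mm [ 59.5 374.9  50.7] turn -7.27
```

Bar is back (collar near y = -8) and the link stays up. I carry the fork to its slot.

```bash
python3 - <<'E'
from h import *; from rig import env
go(env,[.488,.388,.16],-8.2)
E
```

```text
t 14.95 pos [0.4471 0.011  0.2096] yaw -15.48 w 0.0139 F [-0.2 -0.7 -1. ] -> shift mm [ 61.2 374.3  49.5] turn -7.28
```

drive_tool(series=[[[0.007,0.045,0],-0.9,0.005],[[0.015,0.09,0],-1.8,0.005],[[0.022,0.135,0],-2.7,0.005],[[0.03,0.18,0],-3.6,0.005],[[0.037,0.225,0],-4.5,0.005],[[0.045,0.27,0],-5.4,0.005],[[0.052,0.315,0],-6.3,0.005],[[0.061,0.36,0],-7.3,0.005],[[0.061,0.374,0],-7.3,0.005],[[0.061,0.374,0.03],-7.3,0.005],[[0.061,0.374,0.06],-7.3,0.005],[[0.061,0.374,0.08],-7.3,0.005],[[0.061,0.374,0.1],-7.3,0.005],[[0.061,0.374,0.1],-7.3,0.005],[[0.061,0.374,0.1],-7.3,0.005]], newtons=120)

```text
time_s: 16.45
position: [0.4881, 0.3876, 0.1091]
tool_rot: [[-0.99, 0.142, -0.002], [0.142, 0.99, -0.001], [0.001, -0.001, -1.0]]
ft_force: [0.6, 0.6, -0.9]
grip_width: 0.014
gripper_force: 117.7
```

```bash
python3 - <<'E'
from h import *; from rig import env,viewer
go(env,[.488,.388,.075],-8.2)
prof(env,viewer,x0=0,yaw=-8.2,w=.012)
E
```

```text
t 16.45 pos [0.4881 0.3876 0.1091] yaw -8.17 w 0.014 F [ 0.6  0.6 -0.9] -> shift mm [ 0.1  0.5 34.1] turn 0.03
pos [0.4881 0.3876 0.1091] w 0.014 F [ 0.6  0.6 -0.9]
5 4 [104. 106. 110.]; 15 25 [100. 114. 132.]; 25 34 [ 94. 109. 122.]; 35 37 [ 89. 105. 118.]; 45 29 [ 87. 100. 111.]; 55 28 [ 26.  88. 105.]; 65 18 [77. 84. 93.]; 75 16 [70. 78. 85.]; 85 18 [59. 69. 79.]; 95 23 [52. 67. 75.]; 105 16 [45. 59. 75.]; 115 12 [43. 63. 70.]; 125 4 [59. 61. 64.];
```

drive_tool(series=[[[0,0,0.02],0,0.005],[[0,0,0.04],0,0.005],[[0,0,0.045],0,0.005],[[0,0,0.05],0,0.005],[[0,0,0.055],0,0.005],[[0,0,0.058],0,0.005],[[0,0,0.058],0,0.005]], newtons=20)

```text
time_s: 17.2
position: [0.4905, 0.389, 0.0553]
tool_rot: [[-0.99, 0.141, 0.008], [0.141, 0.99, 0.003], [-0.007, 0.004, -1.0]]
ft_force: [-0.6, 0.6, 9.8]
grip_width: 0.0137
gripper_force: 117.8
```

```bash
python3 - <<'E'
from h import *; from rig import env,viewer
prof(env,viewer,x0=-.05,yaw=-8.2,w=.012)
E
```

```text
pos [0.4905 0.389  0.0553] w 0.0137 F [-0.6  0.6  9.8]
-35 4 [73. 74. 75.]; -25 33 [68. 80. 91.]; -15 46 [ 21.  79. 128.]; -5 16 [ 59.  76. 114.]; 15 28 [51. 66. 83.]; 25 33 [46. 60. 71.]; 35 33 [40. 56. 67.]; 45 29 [37. 52. 62.]; 55 22 [22. 45. 58.]; 65 15 [31. 39. 46.]; 75 16 [27. 35. 42.]; 85 15 [23. 31. 37.]; 95 19 [13. 24. 31.]; 105 14 [13. 27. 32.]; 115 6 [23. 26. 30.]; 125 6 [20. 23. 25.];
```

drive_tool(series=[[[0,0,-0.002],0,0.0155],[[0,0,-0.002],0,0.0155],[[0,0,-0.002],0,0.005],[[0,0,-0.002],0,0.005]], newtons=20)

```text
time_s: 17.65
position: [0.4882, 0.388, 0.054]
tool_rot: [[-0.99, 0.142, -0.0], [0.142, 0.99, 0.0], [0.0, 0.0, -1.0]]
ft_force: [-0.3, 1.8, 2.0]
grip_width: 0.0157
gripper_force: 23.6
```

```bash
python3 - <<'E'
from h import *; from rig import env,viewer
prof(env,viewer,x0=-.05,yaw=-8.2,w=.012)
E
```

```text
pos [0.4882 0.388  0.054 ] w 0.0157 F [-0.3  1.8  2. ]
-25 34 [68. 78. 90.]; -15 46 [ 27.  78. 131.]; -5 8 [ 61.  82. 119.]; 15 19 [50. 61. 72.]; 25 31 [46. 59. 70.]; 35 32 [42. 54. 65.]; 45 30 [37. 53. 61.]; 55 23 [24. 45. 57.]; 65 16 [32. 41. 46.]; 75 13 [28. 34. 41.]; 85 17 [24. 32. 37.]; 95 17 [14. 25. 32.]; 105 16 [13. 27. 34.]; 115 6 [24. 26. 31.]; 125 6 [20. 23. 24.];
```

drive_tool(series=[[[0,0,0.004],0,0.005],[[0,0,0.008],0,0.005],[[0,0,0.012],0,0.005],[[0,0,0.016],0,0.005],[[0,0,0.02],0,0.005],[[0,0,0.023],0,0.005],[[0,0,0.025],0,0.005],[[0,0,0.025],0,0.005]], newtons=20)

```text
time_s: 18.5
position: [0.486, 0.3878, 0.0277]
tool_rot: [[-0.99, 0.142, -0.005], [0.142, 0.99, -0.001], [0.005, -0.002, -1.0]]
ft_force: [-8.3, 1.5, 2.8]
grip_width: 0.0154
gripper_force: 23.7
```

```bash
python3 - <<'E'
from h import *; from rig import env,viewer
prof(env,viewer,x0=-.05,yaw=-8.2,w=.012)
E
```

```text
pos [0.486  0.3878 0.0277] w 0.0154 F [-8.3  1.5  2.8]
-35 8 [36. 43. 54.]; -25 33 [35. 49. 57.]; -15 31 [ 32.  51. 105.]; -5 15 [35. 55. 93.]; 15 18 [31. 44. 52.]; 25 30 [30. 44. 52.]; 35 29 [29. 42. 51.]; 45 30 [28. 43. 51.]; 55 20 [30. 42. 49.]; 65 11 [32. 39. 42.]; 75 17 [28. 35. 40.]; 85 13 [29. 36. 39.]; 95 16 [27. 33. 40.]; 105 19 [20. 34. 42.]; 115 16 [21. 33. 44.]; 125 14 [19. 29. 41.]; 135 10 [18. 36. 42.];
```

drive_tool(series=[[[0,0,0],0,0.02],[[0,0,0],0,0.03],[[0,0,0],0,0.04],[[0,0,0],0,0.04],[[0,0,-0.03],0,0.04],[[0,0,-0.07],0,0.04],[[0,0,-0.11],0,0.04],[[0,0,-0.15],0,0.04]])

```text
time_s: 19.35
position: [0.4882, 0.3875, 0.1804]
tool_rot: [[-0.99, 0.142, 0.0], [0.142, 0.99, -0.0], [-0.0, -0.0, -1.0]]
ft_force: [-0.2, -0.6, -0.2]
grip_width: 0.0396
gripper_force: 0.0
```

```bash
python3 - <<'E'
from h import *; from rig import env,viewer
d=viewer.get_image("top");np.savez("pics/top2.npz",**d)
c=d["img"][175:275,155:395,::-1];cv2.imwrite("pics/top2.png",cv2.resize(c,None,fx=3.3,fy=3.3,interpolation=cv2.INTER_CUBIC))
ds=viewer.get_image("side"); linkz(ds); linkz(d)
P=cloud(ds).reshape(-1,3);a=np.radians(-8.2)
q=P[:,:2]-[.5055,.3858];x=q[:,0]*np.cos(a)+q[:,1]*np.sin(a);y=-q[:,0]*np.sin(a)+q[:,1]*np.cos(a)
for b in np.arange(-.05,.14,.015):
    m=(abs(y)<.012)&(x>=b)&(x<b+.015)&(P[:,2]>.012)&(P[:,2]<.1)
    if m.sum()>2: print(int(b*1000+7),m.sum(),np.round(np.percentile(P[m,2],[3,50,97])*1000,0),np.round(np.median(y[m])*1000,1))
m=(abs(y)<.012)&(x>.05)&(P[:,2]>.02)&(P[:,2]<.07)
print("tip x",np.sort(x[m])[-5:]); go(env,b2w(.02,.035,.22),BY+90)
E
```

```text
link top z [0.11   0.1263 0.128 ] 207 x 0.0235 y 0.032
collar y [-0.0259 -0.0108 -0.0058]
link top z [0.1272 0.1295 0.1304] 54 x 0.0209 y 0.0373
collar y [-0.0356 -0.0102 -0.0062]
-43 51 [33. 47. 56.] -7.5
-28 40 [33. 47. 54.] -7.2
-13 46 [30. 45. 53.] -7.9
1 46 [28. 44. 52.] -7.5
16 43 [30. 42. 51.] -7.7
31 35 [27. 41. 49.] -7.0
46 20 [29. 37. 43.] -2.6
61 23 [30. 36. 41.] -2.9
76 21 [26. 35. 40.] -1.2
92 27 [22. 33. 44.] -2.1
106 21 [18. 25. 43.] -2.1
121 4 [21. 30. 40.] -1.8
tip x [1.2457955  1.24620348 1.2464384  1.24705954 1.24755911]
t 19.45 pos [0.4902 0.3887 0.1848] yaw -8.18 w 0.04 F [ 0.   0.4 -0.7] -> shift mm [-174.3 -363.9  -35.9] turn -82.78
```

View pics/top2.png

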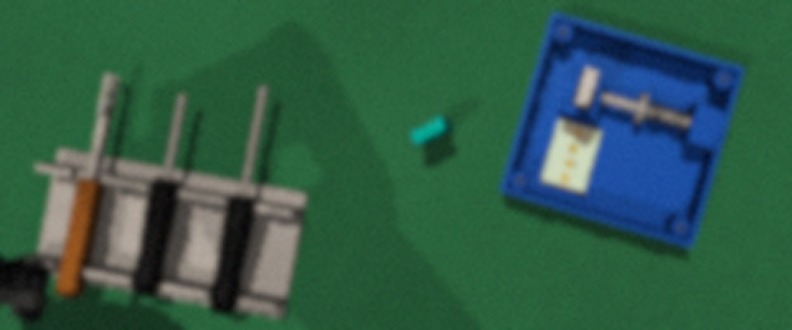

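The fork sits about 11 mm back and 5° dipped: its handle front, at (88,181), is off the front comb. I regrip, shift it forward and press it level.

drive_tool(series=[[[0,0,0.05],0,0.04],[[0,0,0.1],0,0.04],[[0,0,0.14],0,0.04],[[0,0,0.152],0,0.04],[[0,0,0.152],0,0.01],[[0,0,0.152],0,0.01],[[0,0,0.152],0,0.01],[[0,0,0.152],0,0.01],[[0,0,0.152],0,0.01],[[0,0,0.135],0,0.01],[[-0.006,0,0.135],0,0.01],[[-0.011,0,0.135],0,0.01],[[-0.011,0,0.14],0,0.01],[[-0.011,0,0.146],0,0.01],[[-0.011,0,0.15],0,0.01],[[-0.011,0,0.153],0,0.01],[[-0.011,0,0.155],0,0.01],[[-0.011,0,0.155],0,0.01]], newtons=20)

```text
time_s: 21.25
position: [0.4986, 0.3862, 0.028]
tool_rot: [[-0.99, 0.142, 0.001], [0.142, 0.99, 0.0], [-0.001, 0.0, -1.0]]
ft_force: [-14.7, -8.4, 39.4]
grip_width: 0.0157
gripper_force: 31.3
```

drive_tool(series=[[[0,0,-0.002],0,0.02],[[0,0,-0.002],0,0.03],[[0,0,-0.002],0,0.04],[[0,0,-0.002],0,0.04],[[0,0,-0.03],0,0.04],[[0,0,-0.07],0,0.04],[[0,0,-0.11],0,0.04],[[0,0,-0.15],0,0.04],[[0.02,0,-0.18],0,0.04],[[0.02,0,-0.18],0,0.04]])

```text
time_s: 22.25
position: [0.4791, 0.3902, 0.2082]
tool_rot: [[-0.99, 0.141, 0.006], [0.141, 0.99, 0.004], [-0.006, 0.005, -1.0]]
ft_force: [0.3, 0.0, 1.1]
grip_width: 0.0399
gripper_force: 0.0
```

```bash
cat > fk.py <<'E'
from h import *; from rig import env,viewer
def f(ds):
    P=cloud(ds).reshape(-1,3);a=np.radians(-8.2)
    q=P[:,:2]-[.5055,.3858];x=q[:,0]*np.cos(a)+q[:,1]*np.sin(a);y=-q[:,0]*np.sin(a)+q[:,1]*np.cos(a)
    o=[]
    for b in np.arange(-.05,.14,.015):
        m=(abs(y)<.012)&(x>=b)&(x<b+.015)&(P[:,2]>.012)&(P[:,2]<.1)
        if m.sum()>2: o.append((int(b*1000+7),*[int(v) for v in np.percentile(P[m,2],[3,50,97])*1000]))
    m=(abs(y)<.012)&(x>.05)&(x<.2)&(P[:,2]>.02)&(P[:,2]<.07)
    print(o,"tip x",np.round(np.sort(x[m])[-4:],4))
f(dict(np.load("pics/side0.npz"))); f(viewer.get_image("side"))
for d in(dict(np.load("pics/top0.npz")),viewer.get_image("top")):
    P=cloud(d);hsv=cv2.cvtColor(d["img"],cv2.COLOR_RGB2HSV)
    m=(hsv[...,0]<20)&(hsv[...,1]>110)&(P[...,2]>.03);m[:,:165]=0;m[:,192:]=0;m[:215]=0;m[265:]=0
    v,u=np.nonzero(m);print("handle px",len(u),u.mean().round(2),v.mean().round(2),"rows",v.min(),v.max())
go(env,b2w(.02,.035,.22),BY+90)
E
python3 fk.py
```

```text
[(-43, 25, 43, 53), (-28, 32, 48, 53), (-13, 34, 46, 54), (1, 32, 46, 54), (16, 31, 46, 54), (31, 27, 45, 54), (46, 35, 47, 54), (61, 36, 43, 49), (76, 35, 43, 48), (92, 32, 43, 52), (106, 30, 41, 54), (121, 30, 48, 54)] tip x [0.1264 0.1266 0.128  0.1299]
[(-43, 33, 44, 54), (-28, 32, 47, 54), (-13, 32, 46, 55), (1, 31, 44, 55), (16, 31, 46, 54), (31, 30, 45, 53), (46, 35, 46, 53), (61, 35, 44, 49), (76, 36, 42, 49), (92, 33, 43, 52), (106, 31, 43, 54), (121, 30, 50, 54)] tip x [0.1253 0.1259 0.1266 0.1268]
handle px 270 177.89 242.1 rows 225 259
handle px 265 178.85 243.09 rows 226 260
t 22.35 pos [0.4792 0.3891 0.2035] yaw -8.14 w 0.0399 F [-0.4  0.8 -0.3] -> shift mm [-184.7 -363.1  -16.4] turn -82.74
```

The fork is level and back within about 2 mm. Now the link, gripped across its 10 mm thickness (box y).

```bash
python3 - <<'E'
from h import *; from rig import env,viewer
go(env,b2w(.02,.0355,.18),BY); print(b2w(.02,.0355,.093))
E
```

```text
t 22.35 pos [0.4792 0.3891 0.2035] yaw -8.14 w 0.0399 F [-0.4  0.8 -0.3] -> shift mm [-184.8 -362.6   23.6] turn 7.26
[np.float64(0.6107091502554639), np.float64(0.0040142645005747345), 0.093]
```

drive_tool(series=[[[-0.023,-0.045,0],1,0.05],[[-0.046,-0.09,0],2,0.05],[[-0.069,-0.135,0],3,0.05],[[-0.092,-0.18,0],4,0.05],[[-0.115,-0.226,0],5,0.05],[[-0.138,-0.27,0],6,0.05],[[-0.161,-0.316,0],7,0.05],[[-0.185,-0.3625,0.02],7.3,0.05],[[-0.185,-0.3625,0.024],7.3,0.05],[[-0.185,-0.3625,0.024],7.3,0.05],[[-0.185,-0.3625,0.024],7.3,0.05]])

```text
time_s: 23.45
position: [0.6106, 0.0048, 0.1789]
tool_rot: [[-0.964, 0.266, -0.002], [0.266, 0.964, 0.001], [0.002, 0.0, -1.0]]
ft_force: [-1.4, -0.3, 0.6]
grip_width: 0.0498
gripper_force: 0.0
```

```bash
python3 - <<'E'
from h import *; from rig import env,viewer
go(env,b2w(.02,.0355,.093),BY)
s=env.observe();d=viewer.get_image("wrist");P=cloud(d);q=P[...,:2]-BC;a=np.radians(BY)
x=q[...,0]*np.cos(a)+q[...,1]*np.sin(a);y=-q[...,0]*np.sin(a)+q[...,1]*np.cos(a)
m=(P[...,2]>.12)&(P[...,2]<.132)&(abs(x-.02)<.03)&(abs(y-.035)<.02)
print(m.sum(),"link top box x",np.percentile(x[m],[2,98]) if m.any() else '',"y",np.percentile(y[m],[2,98]) if m.any() else '')
E
```

```text
t 23.45 pos [0.6106 0.0048 0.1789] yaw -15.44 w 0.0498 F [-1.4 -0.3  0.6] -> shift mm [-0.5 -0.7 85.9] turn -0.04
485 link top box x [0.00958761 0.03482979] y [0.03188454 0.04149393]
```

drive_tool(series=[[[-0.001,0,0.03],0,0.05],[[-0.001,0,0.06],0,0.05],[[-0.001,0,0.08],0,0.05],[[-0.001,0,0.086],0,0.05],[[-0.001,0,0.086],0,0.05],[[-0.001,0,0.086],0,0.002],[[-0.001,0,0.086],0,0.002],[[-0.001,0,0.086],0,0.002],[[-0.001,0,0.086],0,0.002],[[-0.001,0,0.086],0,0.002],[[-0.001,0,0.086],0,0.002],[[-0.001,0,0.086],0,0.002],[[-0.001,0,0.07],0,0.002],[[-0.001,0,0.05],0,0.002],[[-0.001,0,0.03],0,0.002],[[-0.001,0,0.01],0,0.002],[[-0.001,0,-0.02],0,0.002],[[-0.001,0,-0.02],0,0.002]], newtons=40)

```text
time_s: 25.3
position: [0.6131, 0.0035, 0.2036]
tool_rot: [[-0.964, 0.267, 0.006], [0.267, 0.964, -0.001], [-0.006, 0.0, -1.0]]
ft_force: [1.6, -0.9, -0.9]
grip_width: 0.0095
gripper_force: 41.7
```

```bash
python3 - <<'E'
from h import *; from rig import env,viewer
go(env,[.4872,-.3337,.12],BY)
s=env.observe();d=viewer.get_image("side");P=cloud(d).reshape(-1,3);q=P-s["position"]
m=(np.hypot(q[:,0],q[:,1])<.03)&(P[:,2]>.08)&(q[:,2]<.06)
print("lowest below TCP",np.percentile(q[m,2],[0.5,3,10]))
m=(np.hypot(P[:,0]-.487,P[:,1]+.334)<.06);print("tray floor z",np.median(P[m,2]))
linkz(d)
E
```

```text
t 25.3 pos [0.6131 0.0035 0.2036] yaw -15.46 w 0.0095 F [ 1.6 -0.9 -0.9] -> shift mm [  32.  -358.6   83.2] turn -0.06
lowest below TCP [-0.04521204 -0.04295251 -0.03904073]
tray floor z 0.0030565848038836413
link top z [0.1801 0.1958 0.1989] 206 x 0.0237 y 0.0321
collar y [-0.0265 -0.0105 -0.0067]
```

drive_tool(series=[[[0.004,-0.045,0],0,0.002],[[0.008,-0.09,0],0,0.002],[[0.012,-0.135,0],0,0.002],[[0.016,-0.18,0],0,0.002],[[0.02,-0.225,0],0,0.002],[[0.024,-0.27,0],0,0.002],[[0.028,-0.315,0],0,0.002],[[0.032,-0.3585,0],0,0.002],[[0.032,-0.3585,0.04],0,0.002],[[0.032,-0.3585,0.08],0,0.002],[[0.032,-0.3585,0.12],0,0.002],[[0.032,-0.3585,0.14],0,0.002],[[0.032,-0.3585,0.148],0,0.002],[[0.032,-0.3585,0.152],0,0.002],[[0.032,-0.3585,0.154],0,0.002],[[0.032,-0.3585,0.154],0,0.002],[[0.032,-0.3585,0.154],0,0.002]], newtons=40)

```text
time_s: 27.05
position: [0.4853, -0.3329, 0.0488]
tool_rot: [[-0.964, 0.266, 0.0], [0.266, 0.964, -0.001], [-0.0, -0.001, -1.0]]
ft_force: [-8.7, 6.3, 23.8]
grip_width: 0.0096
gripper_force: 45.6
```

```bash
python3 - <<'E'
from h import *; from rig import env,viewer
go(env,[.4872,-.3337,.048],BY)
s=env.observe();d=viewer.get_image("side");P=cloud(d).reshape(-1,3);q=P-s["position"]
m=(np.hypot(q[:,0],q[:,1])<.03)&(q[:,2]<.06)
print("z pct",np.percentile(P[m,2],[1,5,10,20]))
E
```

```text
t 27.05 pos [ 0.4853 -0.3329  0.0488] yaw -15.44 w 0.0096 F [-8.7  6.3 23.8] -> shift mm [-2.1 -0.2  0.8] turn -0.04
z pct [0.00092766 0.00159618 0.00203979 0.00266462]
```

drive_tool(series=[[[0,0,-0.001],0,0.002],[[0,0,-0.0015],0,0.002],[[0,0,-0.0015],0,0.014],[[0,0,-0.0015],0,0.02],[[0,0,-0.0015],0,0.03],[[0,0,-0.0015],0,0.05],[[0,0,-0.0015],0,0.06],[[0,0,-0.03],0,0.06],[[0,0,-0.07],0,0.06],[[0,0,-0.12],0,0.06],[[0,0,-0.16],0,0.06],[[0,0,-0.16],0,0.06],[[0,0,-0.16],0,0.06],[[0,0,-0.16],0,0.06]], newtons=20)

```text
time_s: 28.5
position: [0.4851, -0.3329, 0.2044]
tool_rot: [[-0.964, 0.267, -0.002], [0.267, 0.964, 0.002], [0.002, 0.001, -1.0]]
ft_force: [-0.0, 1.0, -1.3]
grip_width: 0.0602
gripper_force: 0.0
```

```bash
sed -i '/^go(env/d' fk.py; cat >> fk.py <<'E'
d=viewer.get_image("side"); P=cloud(d);m=(np.hypot(P[...,0]-.487,P[...,1]+.334)<.065)&(P[...,2]>.008)&(P[...,2]<.12)
print("in tray:",m.sum(),np.median(P[m],0),np.percentile(P[m][:,2],[50,98])); linkz(d); print(env.observe()["time_s"],env.observe()["ft_force"])
E
python3 fk.py
```

```text
[(-43, 25, 43, 53), (-28, 32, 48, 53), (-13, 34, 46, 54), (1, 32, 46, 54), (16, 31, 46, 54), (31, 27, 45, 54), (46, 35, 47, 54), (61, 36, 43, 49), (76, 35, 43, 48), (92, 32, 43, 52), (106, 30, 41, 54), (121, 30, 48, 54)] tip x [0.1264 0.1266 0.128  0.1299]
[(-43, 21, 43, 53), (-28, 32, 48, 54), (-13, 32, 46, 54), (1, 32, 46, 54), (16, 31, 45, 54), (31, 30, 46, 54), (46, 36, 46, 53), (61, 36, 43, 48), (76, 37, 42, 48), (92, 32, 43, 52), (106, 30, 42, 54), (121, 31, 50, 55)] tip x [0.1252 0.1257 0.1267 0.127 ]
handle px 270 177.89 242.1 rows 225 259
handle px 265 178.77 243.23 rows 226 260
in tray: 546 [ 0.4844109  -0.33631528  0.05298953] [0.05298953 0.08183704]Traceback (most recent call last):
  File "fk.py", line 17, in <module>
    print("in tray:",m.sum(),np.median(P[m],0),np.percentile(P[m][:,2],[50,98])); linkz(d); print(env.observe()["time_s"],env.observe()["ft_force"])
                                                                                  ~~~~~^^^
  File "h.py", line 48, in linkz
    print("link top z",np.round(np.percentile(P[m,2],[50,90,98]),4),m.sum(),"x",np.median(x[m]).round(4),"y",np.median(y[m]).round(4))
                                ~~~~~~~~~~~~~^^^^^^^^^^^^^^^^^^^
    return _quantile_unchecked(
        a, q, axis, out, overwrite_input, method, keepdims, weights)
    return _ureduce(a,
                    func=_quantile_ureduce_func,
    ...<5 lines>...
                    overwrite_input=overwrite_input,
                    method=method)
    r = func(a, **kwargs)
    result = _quantile(arr,
                       quantiles=q,
    ...<2 lines>...
                       out=out,
                       weights=wgt)
    slices_having_nans = np.isnan(arr[-1, ...])
                                  ~~~^^^^^^^^^
IndexError: index -1 is out of bounds for axis 0 with size 0
```

The link stands in the tray with its top at 82 mm. The fork is home and level, and the bar is at rest (its collar was back near y = -8 when last measured). I hand it in.

```bash
python3 -c "
from rig import env; print(env.close_job())"
```

```text
the job is handed in; nothing more can be done
None
```

The job is handed in at about 29 s. The fork pushed the bar back and the link popped up; the link now stands in the tray, the fork lies level in its slot within about 2 mm, and the bar has sprung back. The hand-in gave no verdict.

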